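# Set the bag sealer to its third click

### The job

Set the bag sealer for the thicker kit bags: with a fingertip, gently push its black pointer selector round clockwise from off until it rests in the third click (the third dot), without gripping it. Then press the green button fully down to store the setting and let it come up again. Press the button only once the selector is set, and leave the cups, phone and flask where they are.

Things in the scene. Friction and masses are not known exactly. Their poses are not given: they have to be found in the camera images.
- sealer: grey and blue tabletop bag sealer, fixed. Origin: centre of the underside of its control deck, at table height; z up, x towards its blue sealing jaw, y to its left. The grey deck is 200 (x) by 360 (y) mm, its flat top 60 mm above the table; behind it the jaw block spans x 98 to 152, y -200 to 200 mm and is 94 mm high
- selector_axis (a point): point on the selector's vertical turning axis at the deck's top (60 mm above the table), at x 0, y 90 mm in the sealer's frame. Around it a flat white scale is drawn on the deck: a grey band (off), then clockwise five black dots, growing (the settings). Nothing else stands on the deck within 85 mm of the axis
- selector_tip (a point): on the white stripe on top of the pointer bar, 50 mm from the axis, 94 mm above the table; selector_axis to here is where the pointer points. The selector is a grey disc (radius 30 mm, top 11 mm above the deck) with a black upright bar 14 mm wide, from 16 mm behind the axis to 58 mm out, 34 mm high above the deck
- selector (a joint): selector angle, rad, growing clockwise seen from above, 0 to 3.665; at 0 the pointer is 105 deg anticlockwise of the sealer's +x. Off, 0 to 1.05: turns freely, stays where left. Then clicks 1 to 5 at 1.571, 2.094, 2.618, 3.142, 3.665. About 1.5 N on the bar 45 mm from the axis moves it from click to click; past half way it snaps on to the next and stops there
- button_top (a point): middle of the top face of the round green button (16 mm radius), at x -30, y -130 mm in the sealer's frame; it sinks with the button, which is pressed straight down
- button (a joint): travel of the green button in m: 0 up, 0.006 fully down; a spring returns it; fully down takes 5 N
- cup_red: clear plastic cup holding red pieces, 68 mm wide at the rim, 58 mm high, loose; origin at the centre of its underside. One of three in a row on the table beside the sealer's left end; to be left alone
- cup_black: clear plastic cup holding black pieces, 68 mm wide at the rim, 58 mm high, loose; origin at the centre of its underside. One of three in a row on the table beside the sealer's left end; to be left alone
- cup_white: clear plastic cup holding white pieces, 68 mm wide at the rim, 58 mm high, loose; origin at the centre of its underside. One of three in a row on the table beside the sealer's left end; to be left alone
- cup_empty: small empty clear plastic cup, 56 mm wide, 42 mm high, loose on the sealer's deck between the selector and the button, near the jaw; origin at the centre of its underside; to be left alone
- phone: black phone lying flat, 150 x 72 x 9 mm, loose beside the sealer's right end; origin at the centre of its underside; to be left alone
- flask: blue drinking flask with a black cap, 68 mm wide, 210 mm high, loose, standing on the right; origin at the centre of its underside; to be left alone

How it is judged:
On the way, in this order (a step that is already met when the one before it is completed fails the run):
1. the selector rests in its third click (value of joint selector between 2.468 and 2.768 rad and velocity of joint selector between -0.2 and 0.2 rad/s), for 0.2 s.
2. the green button is pressed fully down with the selector set (value of joint selector between 2.468 and 2.768 rad and value of joint button above 0.0048 m), for 0.05 s.
At the end, for the whole second after the job is handed in: the selector rests in its third click (2.618 rad, within 0.15 rad), and the green button, having been pressed at least 4.8 of its 6 mm after that, is up again (within 1 mm) (all of step 1 and value of joint button below 0.001 m); the robot touches nothing.
It fails at once if the button is pressed (more than 3 mm) while the selector is not in its third click (value of joint button above 0.003 m and not (value of joint selector between 2.468 and 2.768 rad)).
It fails at once if the selector is gripped or forced: the fingers bear on it with more than 15 N (contact force between the fingers and selector above 15 N).
It fails at once if a cup, the phone or the flask is moved or lifted more than 20 mm, or tipped (distance of any of cup_red, cup_black, cup_white, cup_empty, phone, flask from where it was at the start of the episode above 0.02 m or angle between any of cup_red, cup_black, cup_white, cup_empty, phone, flask's own z axis and vertical above 0.35 rad).
It also fails if it takes over 58 s, if anything falls off the work surface, if the arm or the gripper's body presses on something with over 40 N, if the wrist force passes 120 N, or if a joint passes its speed limit or range.

### The arm

A 7-joint arm with a two-finger parallel gripper is mounted at the origin on the work surface. World frame = base frame: x ahead of the robot, y to its left, z up, the work surface at z = 0. Lengths are in m, angles in rad, forces in N, time in s.
With the tool pointing down it reaches from about 0.425 to 0.975 m from the base axis. Payload 16.7 kg.
Tool frame: the origin (TCP) lies at the very end of the fingers, on their centre line; the grasp point (between the pads) lies 19 mm behind it; z points along the fingers, y is the line along which they close (so a half turn about z gives the same grasp; the last joint's range is limited). The gripper opens to 85 mm and grips with 20 to 120 N. Pads are 22 mm wide; open, the fingers measure 114 mm over their backs; the gripper's body (76 mm by 85 mm) begins 54 mm behind the grasp point. The pads swing forward as they close: fully open they stand 13 mm farther back than shut.
Start: joints at [1.157, 0.426, 0.074, 1.606, -0.034, 1.111, -0.067], TCP at [0.176, -0.652, 0.231] pointing down, gripper open.
Joint ranges: [-2.85, 2.85], [-0.5, 2.14], [-1.23, 1.37], [0.21, 2.46], [-1.02, 4.16], [0.16, 2.05], [-2.73, 2.73]. Speed limits (rad/s): [1.89, 1.89, 2.39, 2.39, 3.01, 3.01, 3.01].

### API

Orientations are given as a unit quaternion [x, y, z, w].
In Python, from rig import ctrl gives the robot as it stands.
- The arm moves only by the tool step_arm, never from a script. Its argument "targets" is a list of rows, each a list of 7 numbers: the shift along the tool's x, y, z in mm, then the turn, a rotation vector about the tool's x, y, z in rad, then the closure in counts, from 0 (fully open) to 255 (shut). In form: [[dx, dy, dz, ax, ay, az, fingers], ...]. A call has exactly 10 rows; each row is the pose to reach, as a shift and turn from the pose commanded when the call began, along the tool's axes at that moment; what a row does not reach only later rows make up. A row lasts 1/10 s, in which the tool goes at most 50 mm and 8.59 degrees, less where a joint would pass 70% of its speed; a pose out of reach is approached as far as the arm can. A call with a gripper value outside its range is refused whole. The fingers move at their own pace and stop on an object; "squeeze" is the grip in N (left out, the last holds). Time passes only in rows, so rows that repeat a pose let the fingers close, or fill a call up. It gives the time, the measured TCP pose, the force, the opening and the grip force at its end, in the units of the state.
- ctrl.state(): the state, without advancing time (a new reading comes with each control period).
- ctrl.grab_frame(name): name is "scene" or "top" or "wrist"; returns (picture, depth): 420x560x3 uint8, red, green, blue; 420x560 float32, m along the optical axis (not along the pixel's ray), 0 where there is no reading.
- ctrl.camera_info(name): a dict with "fx", "fy", "cx", "cy" (pixels), "k1" (the pictures are not rectified: a ray, as slopes to the right and down, at radius r is drawn at 1 + k1 r^2 times it, then the intrinsics apply), "R" (3x3) and "t" (3): a world point X has camera coordinates R X + t. Camera axes: x right, y down, z forward; pixel columns grow to the right and rows downward; lengths in m; the calibration is good to about 2 mm. A picture is of the moment at which its call begins: read the wrist's pose just before it. camera_info takes no time and is no camera call; for the wrist camera it gives the pose at the moment of the call.
- ctrl.close_job(): hands the job in; it is judged then, once.
Trained networks look in the newest picture that a camera, given by its name, has taken for a name from the list of things; names that differ only in an ending like _2 or _b are one class to them, and where a whole thing is asked for, a point or a joint stands for the part that bears it (a point fixed in the world has none). Each returns a list of dicts, best first, with "p" (0 to 1); they miss things now and then, are a little off and sometimes report something else, mostly with a low value. They report only what shows in the picture. A call takes as long as a camera call.
- ctrl.search_frame(camera, label): "pixel" ([column, row] in pixels, amid what is visible of it).
The state is a dict: "time_s": time; "joint_pos": joint angles; "qvel": joint speeds; "tau": joint torques, N m; "eef_pos": TCP position; "tcp_rot": TCP orientation; "ft_force": force on the tool from outside, world axes, zero at the start; "torque": the same for the moment, N m; "finger_gap": opening from 0.0 (shut) to 1.0 (fully open); "gripper_force": force on a finger pad.
Only numpy, scipy, OpenCV 4.12 (cv2) and the standard library are available. Lean on these libraries where they do the work, as an engineer would, in place of code of your own. Each camera call takes 0.05 s, during which the arm holds its last target. There are 200 camera calls.

## Working session

There is one attempt and no reset: what is moved stays moved. The work goes in short steps, Python scripts to look and compute and a tool call to move; the robot and the scene stay as the last step left them, time stands still between calls to the robot, and variables do not carry over. Pictures are saved under pics/ and viewed, at most 10 in all, crops included, and the job is handed in when it is done.

Besides the shell and the picture viewer there is one more tool, called after ">>>" by a JSON object that holds its "name" and its "arguments", one argument or row to a line. step_arm: Moves the arm, as the interface text tells. Its arguments: {"type":"object","properties":{"targets":{"type":"array"},"squeeze":{"type":"number"}},"required":["targets"]}

```bash
mkdir -p pics
cat > h.py <<'E'
import numpy as np, cv2
from rig import ctrl
def cam(n):
    c=ctrl.camera_info(n); return c,np.array(c["R"]),np.array(c["t"])
def ray(n,px):
    c,R,t=cam(n); d=np.array([(px[0]-c["cx"])/c["fx"],(px[1]-c["cy"])/c["fy"]]); s=d.copy()
    for _ in range(20): s=d/(1+c["k1"]*(s@s))
    return -R.T@t, R.T@np.array([s[0],s[1],1.]), s
def atz(n,px,z):
    o,d,_=ray(n,px); return o+d*(z-o[2])/d[2]
def atdepth(n,px,D):
    o,d,_=ray(n,px); return o+d*D
def proj(n,X):
    c,R,t=cam(n); p=R@np.array(X)+t; s=p[:2]/p[2]; s=s*(1+c["k1"]*(s@s)); return [c["fx"]*s[0]+c["cx"],c["fy"]*s[1]+c["cy"]]
E
python3 - <<'E'
from h import *
s=ctrl.state();print(s)
out={}
for n in("top","scene"):
    im,D=ctrl.grab_frame(n); cv2.imwrite(f"pics/{n}.png",im[:,:,::-1]); np.save(n+".npy",D)
    for l in("selector_tip","selector_axis","button_top","cup_empty","flask","sealer"):
        for r in ctrl.search_frame(n,l)[:2]:
            p=r["pixel"]; d=D[int(p[1]),int(p[0])]
            print(n,l,round(r["p"],2),np.round(p),np.round(atdepth(n,p,d),3))
E
```

```text
{'time_s': 0.0, 'joint_pos': array([ 1.15749805,  0.42674817,  0.07384658,  1.60660887, -0.03411862,
        1.11078969, -0.06706294]), 'qvel': array([-0.0004811 ,  0.0017362 , -0.00109921, -0.00170785, -0.00064578,
       -0.0011617 , -0.00015338]), 'tau': array([-8.00745311e-04, -9.49820209e+01,  3.76086876e+00, -4.63509858e+01,
        1.92610634e-02,  1.02955554e-02, -5.39165819e-05]), 'eef_pos': array([ 0.17587971, -0.6512621 ,  0.23059885]), 'tcp_rot': array([ 9.91313640e-01,  1.31517482e-01, -1.23962247e-04, -6.35398558e-04]), 'ft_force': array([-0.21511032,  0.06630527,  0.15628939]), 'torque': array([0.01223629, 0.01527302, 0.02466844]), 'gripper_force': 0.0, 'finger_gap': 0.9977877802516958}
top selector_tip 0.68 [200. 220.] [0.532 0.064 0.096]
top selector_axis 0.59 [234. 205.] [ 0.575 -0.02   0.064]
top button_top 0.48 [290. 216.] [ 0.543 -0.166  0.083]
top cup_empty 0.84 [254. 191.] [ 0.612 -0.072  0.061]
top flask 0.86 [437. 236.] [ 0.493 -0.523  0.15 ]
top sealer 0.97 [238. 204.] [ 0.577 -0.031  0.066]
scene selector_tip 0.8 [343. 213.] [0.546 0.072 0.075]
scene selector_axis 0.71 [314. 226.] [0.647 0.005 0.092]
scene button_top 0.31 [311. 229.] [ 0.663 -0.001  0.094]
scene cup_empty 0.7 [296. 216.] [ 0.631 -0.063  0.098]
scene cup_empty 0.67 [386. 248.] [0.615 0.233 0.039]
scene flask 0.84 [181. 161.] [ 0.528 -0.524  0.115]
scene sealer 0.68 [340. 212.] [0.55  0.062 0.078]
scene sealer 0.6 [311. 226.] [ 0.651 -0.005  0.09 ]
```

```bash
python3 -c "
import cv2
a=cv2.imread('pics/top.png')[130:290,110:330];cv2.imwrite('pics/topc.png',cv2.resize(a,None,fx=3.6,fy=3.6,interpolation=2))"
```

```text
(no output)
```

View pics/topc.png

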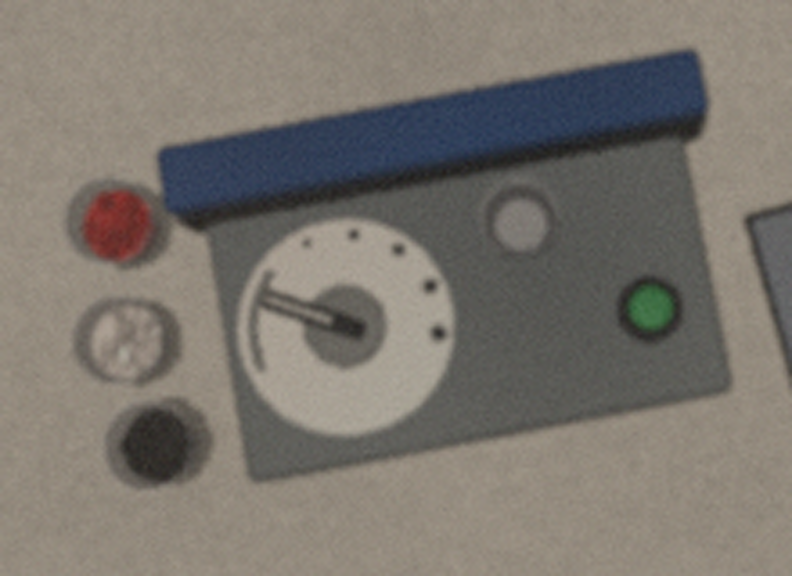

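View pics/scene.png

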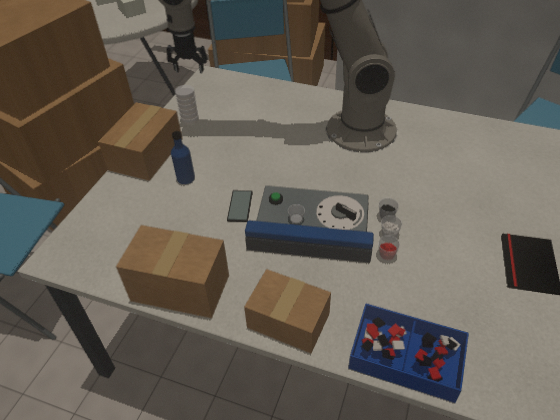

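The top view shows the sealer turned a little. The scale is centred near pixel (206,221), the pointer points left and slightly up in the off band, the green button is at (291,216), and the empty cup is at (254,191). The scene view agrees with this: cups at the left end, phone and flask on the right.

```bash
cat >> h.py <<'E'
from scipy.spatial.transform import Rotation as Rn
E
python3 - <<'E'
from h import *
f=lambda x,y:(110+x/3.6-.4,130+y/3.6-.4)
A=atz("top",f(347,327),.061);B=atz("top",f(651,307),.07);T=atz("top",f(265,296),.094);D3=atz("top",f(399,249),.061);C=atz("top",f(520,222),.07)
# sealer yaw from A->B = R(-30,-220)
v=(B-A)[:2]; print(np.hypot(*v)); psi=np.arctan2(v[1],v[0])-np.arctan2(-220,-30)
psi=(psi+np.pi)%(2*np.pi)-np.pi
ang=lambda P:np.arctan2(*(P-A)[[1,0]])
print("A",A,"B",B,"T",T,"C",C,np.hypot(*(C-A)[:2]),"psi",psi)
print("joint now",np.radians(105)-(ang(T)-psi),"dot3 joint",np.radians(105)-(ang(D3)-psi), np.hypot(*(T-A)[:2]))
s=ctrl.state();R=Rn.from_quat(s["tcp_rot"]);print(R.as_matrix().round(3))
print("to above mid", R.inv().apply(np.array([A[0]-.02,A[1]-.0,.25])-s["eef_pos"])*1000)
E
```

```text
0.2218287869976308
A [0.53330989 0.05399129 0.061     ] B [ 0.54884468 -0.16729287  0.07      ] T [0.55246617 0.10778459 0.094     ] C [ 0.61029434 -0.07163551  0.07      ] 0.14733872060235942 psi 0.20561562696802582
joint now 0.8095217844333293 dot3 joint 2.6072127180771805 0.057102382423004625
[[ 0.965  0.261  0.   ]
 [ 0.261 -0.965  0.   ]
 [ 0.    -0.    -1.   ]]
to above mid [ 509.63325569 -593.23735727  -18.64498327]
```

The measurements agree: axis to button is 222 mm (expected 222), dot 3 reads 2.607 rad (expected 2.618), and the pointer is at about 0.81 rad. I'm approaching with the fingers shut.

>>> {"name": "step_arm", "arguments": {
  "targets": [
    [34, -32, -3, 0, 0, -0.13, 255],
    [68, -64, -6, 0, 0, -0.26, 255],
    [102, -97, -9, 0, 0, -0.39, 255],
    [136, -129, -12, 0, 0, -0.52, 255],
    [170, -161, -15, 0, 0, -0.65, 255],
    [204, -194, -18, 0, 0, -0.78, 255],
    [238, -226, -21, 0, 0, -0.91, 255],
    [272, -258, -24, 0, 0, -1.04, 255],
    [306, -291, -27, 0, 0, -1.17, 255],
    [340, -323, -30, 0, 0, -1.27, 255]
  ],
  "squeeze": 20
}}

```text
time_s: 1.7
eef_pos: [0.4206, -0.2494, 0.2618]
tcp_rot: [0.718, 0.696, -0.0, 0.0]
ft_force: [0.8, -0.6, 0.3]
finger_gap: 0.002
gripper_force: 0.0
```

```bash
cat > g.py <<'E'
from h import *
import sys
A=np.array([.5333,.054]); 
# goal: world x y z, yaw of tool x (deg)
def goal(x,y,z,yaw):
    s=ctrl.state();R=Rn.from_quat(s["tcp_rot"])
    G=Rn.from_euler("z",yaw,degrees=True)*Rn.from_euler("x",180,degrees=True)
    print("shift",(R.inv().apply(np.array([x,y,z])-s["eef_pos"])*1000).round(1),"turn",(R.inv()*G).as_rotvec().round(3))
def info():
    s=ctrl.state();print(s["time_s"],s["eef_pos"].round(4),s["joint_pos"].round(2),s["ft_force"].round(2),round(s["finger_gap"],3))
E
python3 - <<'E'
from g import *
info();goal(.511,.111,.2,160.4)
E
```

```text
1.7 [ 0.4206 -0.2494  0.2618] [ 0.76  0.11 -0.38  1.96  0.05  1.08  0.33] [ 0.81 -0.6   0.31] 0.002
shift [363.2  78.8  61.7] turn [ 0.000e+00  1.000e-03 -1.261e+00]
```

>>> {"name": "step_arm", "arguments": {
  "targets": [
    [36, 8, 0, 0, 0, -0.13, 255],
    [73, 16, 0, 0, 0, -0.26, 255],
    [109, 24, 0, 0, 0, -0.39, 255],
    [145, 32, 0, 0, 0, -0.52, 255],
    [182, 40, 10, 0, 0, -0.65, 255],
    [218, 47, 20, 0, 0, -0.78, 255],
    [254, 55, 30, 0, 0, -0.91, 255],
    [290, 63, 40, 0, 0, -1.04, 255],
    [327, 71, 50, 0, 0, -1.17, 255],
    [363, 79, 62, 0, 0, -1.26, 255]
  ]
}}

```text
time_s: 2.7
eef_pos: [0.5129, 0.1102, 0.1994]
tcp_rot: [0.171, 0.985, 0.0, 0.001]
ft_force: [0.7, -0.1, 0.6]
finger_gap: -0.001
gripper_force: 0.0
```

Run:
```python
from g import *
info();goal(.511,.111,.081,160.4)
im,D=ctrl.grab_frame("wrist");cv2.imwrite("pics/w1.png",im[:,:,::-1])
print(ctrl.search_frame("wrist","selector_tip"),proj("wrist",[.5333,.054,.06]),proj("wrist",[.5488,-.1673,.07]))
```

```text
2.7 [0.5129 0.1102 0.1994] [ 0.31  0.3  -0.75  1.94  0.24  1.    0.67] [ 0.71 -0.14  0.55] -0.001
shift [2.200e+00 1.000e-01 1.184e+02] turn [ 0.     0.001 -0.001]
[{'pixel': [236.6, 236.9], 'p': 0.87}, {'pixel': [138.6, 329.8], 'p': 0.59}] [np.float64(228.01726954160267), np.float64(239.6408767018849)] [np.float64(44.22189091445816), np.float64(317.80205142392344)]
```

View pics/w1.png

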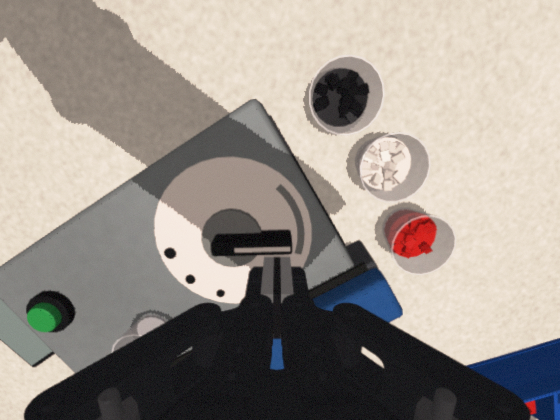

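The wrist view shows the axis at about (232,237) and the button at (44,315), both matching the projections. The bar points right into the off band, with its tip near (290,242), and the way is clear for the finger. I'm checking the start spot before going down.

Run:
```python
from g import *
for p in ([.513,.11,.081],[.513,.11,.2],[.5333,.054,.071]): print(np.round(proj("wrist",p)))
a=atz("wrist",(232,237),.071);t=atz("wrist",(292,242.5),.094);b=atz("wrist",(217,243.5),.094)
print(a,t,b,np.degrees(np.arctan2(*(t-b)[[1,0]])),np.hypot(*(t-b)[:2]))
```

```text
[274. 210.]
[272. 277.]
[226. 244.]
[0.52827661 0.06199966 0.071     ] [0.54306883 0.11668778 0.094     ] [0.52188957 0.05368311 0.094     ] 71.4197340913358 0.06646917003665316
```

>>> {"name": "step_arm", "arguments": {
  "targets": [
    [2, 0, 12, 0, 0, 0, 255],
    [2, 0, 24, 0, 0, 0, 255],
    [2, 0, 36, 0, 0, 0, 255],
    [2, 0, 48, 0, 0, 0, 255],
    [2, 0, 60, 0, 0, 0, 255],
    [2, 0, 72, 0, 0, 0, 255],
    [2, 0, 84, 0, 0, 0, 255],
    [2, 0, 96, 0, 0, 0, 255],
    [2, 0, 108, 0, 0, 0, 255],
    [2, 0, 118, 0, 0, 0, 255]
  ]
}}

```text
time_s: 3.8
eef_pos: [0.5104, 0.1094, 0.0802]
tcp_rot: [0.173, 0.985, -0.0, -0.0]
ft_force: [-0.6, 1.3, -0.2]
finger_gap: -0.001
gripper_force: 0.0
```

Run:
```python
from g import *
im=cv2.imread("pics/top.png");g=cv2.cvtColor(im,cv2.COLOR_BGR2GRAY)
m=np.zeros_like(g);m[188:256,172:240]=1
w=((g>125)*m).astype(np.uint8)
n,l,st,ce=cv2.connectedComponentsWithStats(w);k=1+np.argmax(st[1:,4])
c=max(cv2.findContours((l==k).astype(np.uint8),0,1)[0],key=cv2.contourArea);e=cv2.fitEllipse(cv2.convexHull(c));print(e,atz("top",e[0],.0605))
gb=im[:,:,1].astype(int)-im[:,:,2];b=(gb>25)&(np.arange(560)[None]>270)&(np.arange(560)[None]<310);ys,xs=np.nonzero(b);print(xs.mean(),ys.mean(),len(xs),atz("top",(xs.mean(),ys.mean()),.07))
im,D=ctrl.grab_frame("wrist");cv2.imwrite("pics/w2.png",im[:,:,::-1]);c=ctrl.camera_info("wrist");print(-np.array(c["R"]).T@c["t"])
A=np.array([.5333,.054]);psi=.2056
for j in (1.571,2.094,2.618,3.142,3.665):
    a=psi+np.radians(105)-j; P=A+.063*np.array([np.cos(a),np.sin(a)]);p=proj("wrist",[*P,.06]);print(np.round(p));
    cv2.circle(im,tuple(int(v) for v in np.round(p)),4,(255,0,0),1)
for q in ([*A,.071],[*A,.06]): cv2.circle(im,tuple(int(v) for v in np.round(proj("wrist",q))),3,(0,255,0),1)
q=A+.058*np.array([np.cos(1.229),np.sin(1.229)]);cv2.circle(im,tuple(int(v) for v in np.round(proj("wrist",[*q,.094]))),3,(255,255,0),1)
cv2.imwrite("pics/w3.png",im[:,:,::-1]);info()
```

```text
((205.61659240722656, 220.43402099609375), (59.47783660888672, 60.34537124633789), 47.18095779418945) [0.53333645 0.05504703 0.0605    ]
290.3669724770642 214.9816513761468 109 [ 0.54857114 -0.16711998  0.07      ]
[0.43533547 0.13600683 0.22168696]
[280. 369.]
[240. 388.]
[194. 388.]
[150. 371.]
[119. 337.]
3.85 [0.5097 0.1091 0.079 ] [ 0.22  0.46 -0.67  2.04  0.4   0.78  0.52] [-2.14 -0.43 -2.75] 0.001
```

View pics/w3.png

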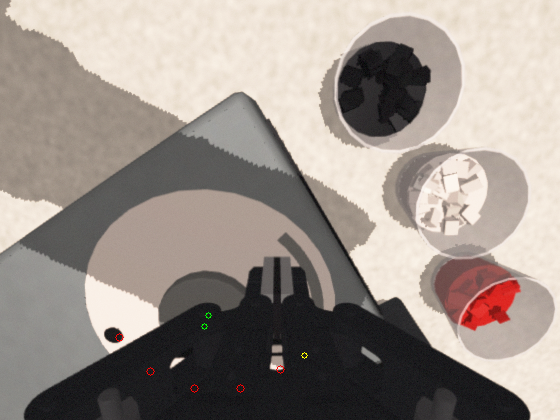

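The overlay matches dot 5 and the disc to within 2–3 mm, so the finger is on the off side of the bar. I'll push gently along the arc, turning the tool with the bar.

>>> {"name": "step_arm", "arguments": {
  "targets": [
    [-4, 1, 0, 0, 0, 0, 255],
    [-9, 2, 0, 0, 0, 0, 255],
    [-13, 3, 0, 0, 0, 0, 255],
    [-17, 3, 0, 0, 0, 0, 255],
    [-20, 3, 0, 0, 0, 0, 255],
    [-22, 3, 0, 0, 0, 0, 255],
    [-24, 4, 0, 0, 0, 0.05, 255],
    [-26.5, 4.5, 0, 0, 0, 0.1, 255],
    [-29, 5, 0, 0, 0, 0.15, 255],
    [-31, 5.5, 0, 0, 0, 0.2, 255]
  ]
}}

```text
time_s: 4.85
eef_pos: [0.5416, 0.1039, 0.0814]
tcp_rot: [0.272, 0.962, 0.0, -0.0]
ft_force: [-0.4, -0.4, 0.1]
finger_gap: 0.003
gripper_force: 0.2
```

```bash
cat >> g.py <<'E'
A=np.array([.5333,.0547]); psi=.2056
def bar():
    "finger pose in terms of joint angle it enforces, radial, and next arc rows"
    s=ctrl.state();r=s["eef_pos"][:2]-A;M=Rn.from_quat(s["tcp_rot"]).as_matrix()
    n,u=M[:2,0],M[:2,1];th=np.arctan2(u[1],u[0]);j=psi+np.radians(105)-th
    print("tool joint angle",round(j,3),"d",(r@n*1e3).round(1),"rad",(r@u*1e3).round(1),s["eef_pos"].round(4),"F",s["ft_force"].round(1),s["time_s"])
    d0,u0=r@n*1e3,r@u*1e3
    for f in np.arange(.05,.51,.05): print([round(float(x),1) for x in(18*np.cos(f)-46*np.sin(f)-d0,46*np.cos(f)+18*np.sin(f)-u0)],round(f,2),end=" ")
E
python3 - <<'E'
from g import *
bar()
im,D=ctrl.grab_frame("top");cv2.imwrite("pics/t2.png",cv2.resize(im[170:270,150:310,::-1],None,fx=5,fy=5))
im,D=ctrl.grab_frame("scene");cv2.imwrite("pics/s2.png",cv2.resize(im[160:270,240:410,::-1],None,fx=4.5,fy=4.5))
E
```

```text
tool joint angle 1.017 d 18.6 rad 46.3 [0.5416 0.1039 0.0814] F [-0.4 -0.4  0.1] 4.85
[-2.9, 0.6] 0.05 [-5.3, 1.3] 0.1 [-7.7, 1.9] 0.15 [-10.1, 2.4] 0.2 [-12.5, 2.7] 0.25 [-15.0, 3.0] 0.3 [-17.5, 3.1] 0.35 [-19.9, 3.1] 0.4 [-22.4, 3.0] 0.45 [-24.8, 2.7] 0.5
```

View pics/s2.png

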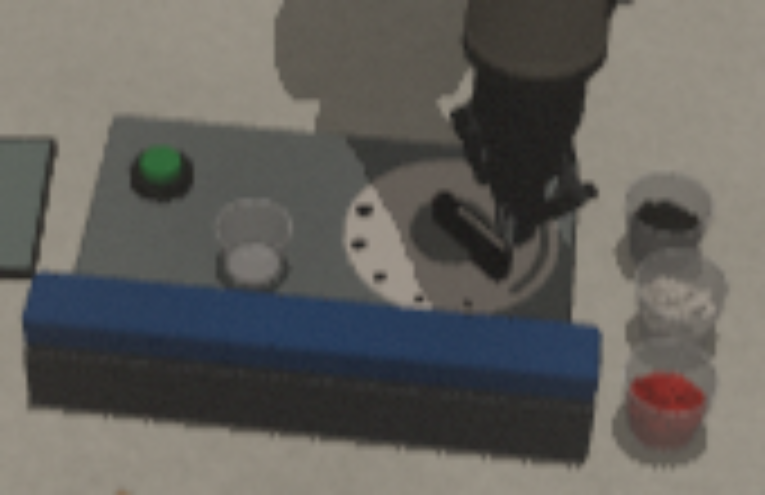

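The finger is against the bar's off side and the bar has turned towards the first dot. All five dots are visible from (467,303) to (364,210). I'll continue along the arc.

>>> {"name": "step_arm", "arguments": {
  "targets": [
    [-3, 0.5, 0, 0, 0, 0.05, 255],
    [-5.5, 1.5, 0, 0, 0, 0.1, 255],
    [-7.5, 2, 0, 0, 0, 0.15, 255],
    [-10, 2.5, 0, 0, 0, 0.2, 255],
    [-12.5, 2.5, 0, 0, 0, 0.25, 255],
    [-15, 3, 0, 0, 0, 0.3, 255],
    [-17.5, 3, 0, 0, 0, 0.35, 255],
    [-20, 3, 0, 0, 0, 0.4, 255],
    [-22.5, 3, 0, 0, 0, 0.45, 255],
    [-25, 2.5, 0, 0, 0, 0.5, 255]
  ]
}}

```text
time_s: 5.95
eef_pos: [0.5642, 0.0931, 0.0814]
tcp_rot: [0.5, 0.866, 0.0, -0.0]
ft_force: [0.1, 0.5, 0.0]
finger_gap: -0.003
gripper_force: 0.0
```

Run:
```python
from g import *
bar()
```

```text
tool joint angle 1.515 d 17.8 rad 45.9 [0.5642 0.0931 0.0814] F [0.1 0.5 0. ] 5.95
[-2.1, 0.9] 0.05 [-4.5, 1.7] 0.1 [-6.9, 2.3] 0.15 [-9.3, 2.7] 0.2 [-11.8, 3.1] 0.25 [-14.2, 3.3] 0.3 [-16.7, 3.5] 0.35 [-19.2, 3.5] 0.4 [-21.6, 3.3] 0.45 [-24.1, 3.1] 0.5
```

>>> {"name": "step_arm", "arguments": {
  "targets": [
    [-2, 1, 0, 0, 0, 0.05, 255],
    [-4.5, 1.5, 0, 0, 0, 0.1, 255],
    [-7, 2.5, 0, 0, 0, 0.15, 255],
    [-9.5, 2.5, 0, 0, 0, 0.2, 255],
    [-12, 3, 0, 0, 0, 0.25, 255],
    [-14, 3.5, 0, 0, 0, 0.3, 255],
    [-16.5, 3.5, 0, 0, 0, 0.35, 255],
    [-19, 3.5, 0, 0, 0, 0.4, 255],
    [-21.5, 3.5, 0, 0, 0, 0.45, 255],
    [-24, 3, 0, 0, 0, 0.5, 255]
  ]
}}

```text
time_s: 6.95
eef_pos: [0.5787, 0.0737, 0.0813]
tcp_rot: [0.699, 0.715, 0.0, -0.0]
ft_force: [0.3, 0.6, -0.6]
finger_gap: -0.002
gripper_force: 0.0
```

Run:
```python
from g import *
bar()
im,D=ctrl.grab_frame("scene");cv2.imwrite("pics/s3.png",cv2.resize(im[160:270,240:410,::-1],None,fx=4.5,fy=4.5))
```

```text
tool joint angle 2.015 d 18.0 rad 45.9 [0.5787 0.0737 0.0813] F [ 0.3  0.6 -0.6] 6.95
[-2.3, 1.0] 0.05 [-4.7, 1.7] 0.1 [-7.0, 2.3] 0.15 [-9.5, 2.8] 0.2 [-11.9, 3.2] 0.25 [-14.4, 3.4] 0.3 [-16.8, 3.5] 0.35 [-19.3, 3.5] 0.4 [-21.8, 3.4] 0.45 [-24.2, 3.1] 0.5
```

View pics/s3.png

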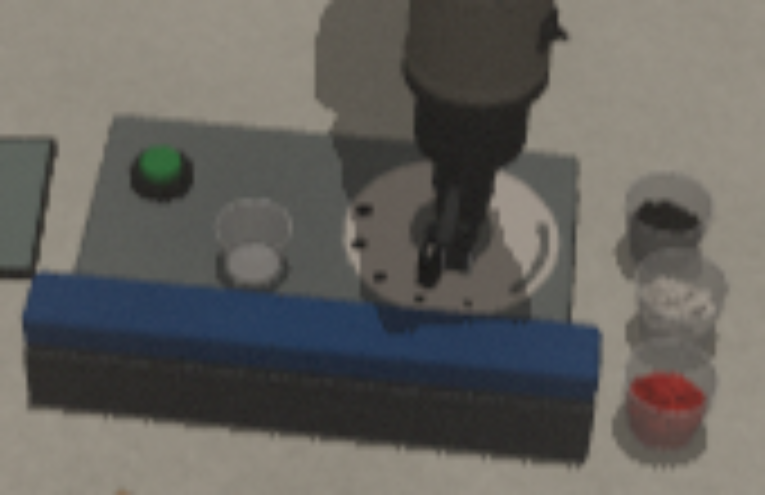

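The bar is now at the second dot (419,298). I'll push on past half way, to about 2.48, and hold there.

>>> {"name": "step_arm", "arguments": {
  "targets": [
    [-2.5, 1, 0, 0, 0, 0.05, 255],
    [-4.5, 1.5, 0, 0, 0, 0.1, 255],
    [-7, 2.5, 0, 0, 0, 0.15, 255],
    [-9.5, 3, 0, 0, 0, 0.2, 255],
    [-12, 3, 0, 0, 0, 0.25, 255],
    [-14.5, 3.5, 0, 0, 0, 0.3, 255],
    [-17, 3.5, 0, 0, 0, 0.35, 255],
    [-19.5, 3.5, 0, 0, 0, 0.4, 255],
    [-22, 3.5, 0, 0, 0, 0.45, 255],
    [-23, 3.5, 0, 0, 0, 0.47, 255]
  ]
}}

```text
time_s: 8.0
eef_pos: [0.5826, 0.0507, 0.0813]
tcp_rot: [0.846, 0.533, -0.0, -0.0]
ft_force: [-0.1, -0.0, -0.2]
finger_gap: -0.003
gripper_force: 0.0
```

>>> {"name": "step_arm", "arguments": {
  "targets": [
    [0, 0, 0, 0, 0, 0, 255],
    [0, 0, 0, 0, 0, 0, 255],
    [3, 0, 0, 0, 0, 0, 255],
    [7, 0, 0, 0, 0, 0, 255],
    [12, 0, 0, 0, 0, 0, 255],
    [15, 0, -8, 0, 0, 0, 255],
    [15, 0, -25, 0, 0, 0, 255],
    [15, 0, -45, 0, 0, 0, 255],
    [15, 0, -65, 0, 0, 0, 255],
    [15, 0, -80, 0, 0, 0, 255]
  ]
}}

```text
time_s: 9.0
eef_pos: [0.5897, 0.0648, 0.1632]
tcp_rot: [0.846, 0.533, 0.001, 0.0]
ft_force: [-1.0, 0.1, 0.7]
finger_gap: 0.001
gripper_force: 0.0
```

Run:
```python
from g import *
info();goal(.5486,-.167,.13,63.)
im,D=ctrl.grab_frame("scene");cv2.imwrite("pics/s4.png",cv2.resize(im[160:270,240:410,::-1],None,fx=4.5,fy=4.5))
```

```text
9.0 [0.5897 0.0648 0.1632] [-0.    0.38 -0.27  1.85  0.12  0.93 -0.77] [-1.    0.06  0.75] 0.001
shift [-226.8   63.    33.1] turn [ 0.001 -0.001  0.025]
```

View pics/s4.png

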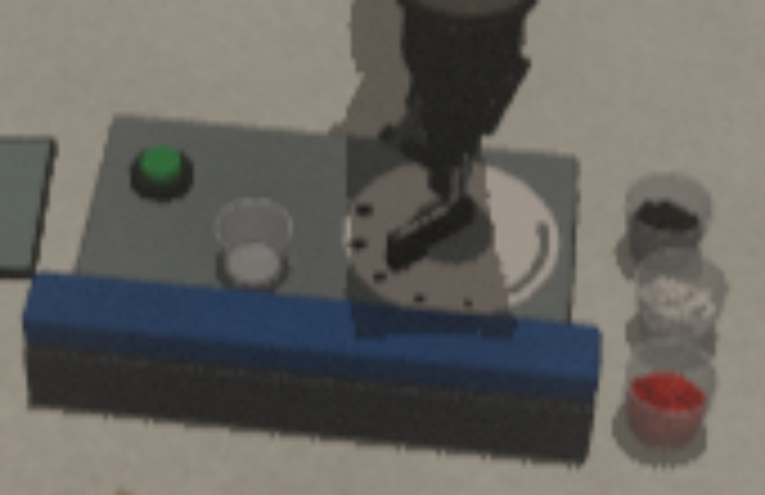

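The bar's tip is at (395,255), above the third dot at (378,276). I'm moving over the button and checking the angle from the top camera before I press.

>>> {"name": "step_arm", "arguments": {
  "targets": [
    [-30, 8, -10, 0, 0, 0, 255],
    [-60, 16, -10, 0, 0, 0, 255],
    [-90, 24, -10, 0, 0, 0, 255],
    [-120, 32, -10, 0, 0, 0, 255],
    [-150, 41, -5, 0, 0, 0, 255],
    [-180, 50, 5, 0, 0, 0, 255],
    [-205, 56, 15, 0, 0, 0, 255],
    [-220, 61, 25, 0, 0, 0, 255],
    [-227, 63, 33, 0, 0, 0, 255],
    [-227, 63, 33, 0, 0, 0, 255]
  ]
}}

```text
time_s: 10.05
eef_pos: [0.5474, -0.1675, 0.1272]
tcp_rot: [0.846, 0.533, -0.001, -0.001]
ft_force: [-0.4, 0.1, 0.1]
finger_gap: -0.0
gripper_force: 0.0
```

Run:
```python
from g import *
info();goal(.5486,-.167,.10,63.)
im,D=ctrl.grab_frame("wrist");cv2.imwrite("pics/w4.png",im[:,:,::-1])
for l in("button_top","selector_tip"):print(l,ctrl.search_frame("wrist",l)[:2])
p=ctrl.search_frame("top","selector_tip")
im,D=ctrl.grab_frame("top");cv2.imwrite("pics/t4.png",cv2.resize(im[180:270,160:300,::-1],None,fx=5,fy=5,interpolation=2))
p=ctrl.search_frame("top","selector_tip");print(p)
if p:
    t=atz("top",p[0]["pixel"],.094)[:2]-A;print("joint",psi+np.radians(105)-np.arctan2(t[1],t[0]),np.hypot(*t))
d=D[206:226,282:300];print(d.min())
```

```text
10.05 [ 0.5474 -0.1675  0.1272] [ 0.34  0.39 -0.19  1.92  0.09  0.84 -0.35] [-0.36  0.14  0.09] -0.0
shift [ 1.   0.8 27.2] turn [-0.002  0.     0.024]
button_top [{'pixel': [275.2, 233.6], 'p': 0.92}, {'pixel': [277.9, 117.0], 'p': 0.38}]
selector_tip []
[{'pixel': [204.1, 216.8], 'p': 0.84}, {'pixel': [347.1, 227.1], 'p': 0.48}]
joint 2.1389392812389456 0.00688841706350728
0.0
```

View pics/t4.png

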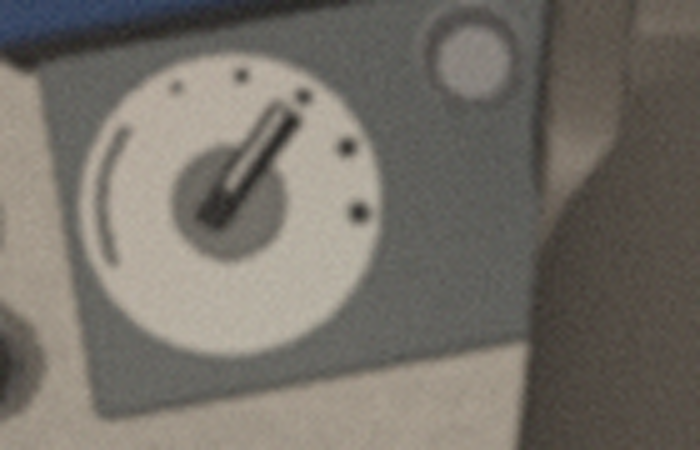

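View pics/w4.png

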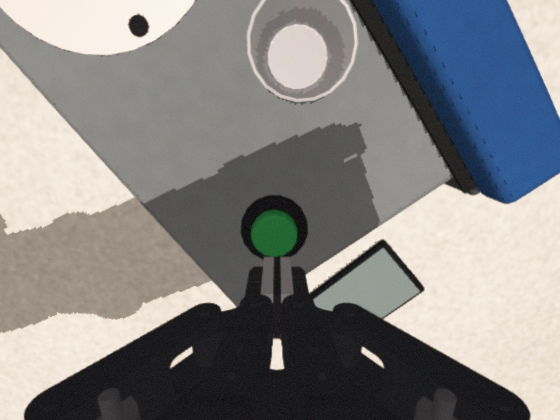

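The top view shows the bar pointing straight at the third dot. The wrist view shows the button at (275,233), just ahead of the finger. I'm measuring the height of its top.

Run:
```python
from g import *
im,D=ctrl.grab_frame("wrist")
d=np.median(D[224:246,264:288]);P=atdepth("wrist",(275,233.5),d);print(d,P, proj("wrist",P))
print(atdepth("wrist",(180,160),np.median(D[155:165,175:185])))
info();goal(P[0],P[1],P[2]+.004,63.)
```

```text
0.20397687 [ 0.54833099 -0.16393962  0.08161965] [np.float64(275.0000000000021), np.float64(233.4999999999999)]
[ 0.50861571 -0.09361459  0.06016985]
10.4 [ 0.5484 -0.1667  0.1287] [ 0.33  0.38 -0.19  1.92  0.09  0.84 -0.35] [0.15 0.84 0.13] -0.002
shift [ 2.5 -1.3 43.1] turn [ 0.001 -0.     0.025]
```

>>> {"name": "step_arm", "arguments": {
  "targets": [
    [1, -1, 10, 0, 0, 0, 255],
    [1, -1, 20, 0, 0, 0, 255],
    [1, -1, 30, 0, 0, 0, 255],
    [1, -1, 38, 0, 0, 0, 255],
    [1, -1, 44, 0, 0, 0, 255],
    [1, -1, 46, 0, 0, 0, 255],
    [1, -1, 48, 0, 0, 0, 255],
    [1, -1, 50, 0, 0, 0, 255],
    [1, -1, 51, 0, 0, 0, 255],
    [1, -1, 52, 0, 0, 0, 255]
  ]
}}

```text
time_s: 11.4
eef_pos: [0.5475, -0.1662, 0.0765]
tcp_rot: [0.846, 0.533, 0.0, 0.0]
ft_force: [-1.7, 0.8, 5.4]
finger_gap: -0.002
gripper_force: 2.3
```

>>> {"name": "step_arm", "arguments": {
  "targets": [
    [0, 0, 1, 0, 0, 0, 255],
    [0, 0, 2, 0, 0, 0, 255],
    [0, 0, 2.5, 0, 0, 0, 255],
    [0, 0, 2.5, 0, 0, 0, 255],
    [0, 0, 2.5, 0, 0, 0, 255],
    [0, 0, 2.5, 0, 0, 0, 255],
    [0, 0, 2.5, 0, 0, 0, 255],
    [0, 0, 2.5, 0, 0, 0, 255],
    [0, 0, 2.5, 0, 0, 0, 255],
    [0, 0, 2.5, 0, 0, 0, 255]
  ]
}}

```text
time_s: 12.4
eef_pos: [0.5478, -0.1663, 0.0756]
tcp_rot: [0.846, 0.533, 0.0, 0.0]
ft_force: [-12.1, 2.9, 33.2]
finger_gap: 0.001
gripper_force: 16.6
```

The force reached 33 N with almost no further travel, and the tip is 6 mm below the button's rest height. The button is fully down, so I'm lifting off.

>>> {"name": "step_arm", "arguments": {
  "targets": [
    [0, 0, -2, 0, 0, 0, 255],
    [0, 0, -5, 0, 0, 0, 255],
    [0, 0, -10, 0, 0, 0, 255],
    [0, 0, -20, 0, 0, 0, 255],
    [0, 0, -35, 0, 0, 0, 255],
    [0, 0, -50, 0, 0, 0, 255],
    [0, 0, -65, 0, 0, 0, 255],
    [0, 0, -80, 0, 0, 0, 255],
    [0, 0, -80, 0, 0, 0, 255],
    [0, 0, -80, 0, 0, 0, 255]
  ]
}}

```text
time_s: 13.4
eef_pos: [0.5476, -0.1663, 0.1543]
tcp_rot: [0.846, 0.533, 0.0, 0.0]
ft_force: [-0.5, 0.1, 0.1]
finger_gap: 0.002
gripper_force: 0.0
```

Run:
```python
from g import *
info()
im,D=ctrl.grab_frame("wrist")
p=ctrl.search_frame("wrist","button_top")[0]["pixel"];i,j=int(p[1]),int(p[0])
print(p,atdepth("wrist",p,np.median(D[i-4:i+5,j-4:j+5])))
im0=cv2.imread("pics/t4.png");im,D=ctrl.grab_frame("top")
c=cv2.resize(im[180:270,160:300,::-1],None,fx=5,fy=5,interpolation=2);print("selector area change",np.abs(c[50:350,80:380].astype(int)-im0[50:350,80:380]).mean())
```

```text
13.4 [ 0.5476 -0.1663  0.1543] [ 0.34  0.35 -0.19  1.9   0.08  0.89 -0.34] [-0.47  0.14  0.1 ] 0.002
[276.3, 224.7] [ 0.54650186 -0.16631422  0.0812412 ]
selector area change 2.2971666666666666
```

The button is up again at z = 0.081, and the selector hasn't moved since the last check.

```bash
python3 -c "
from rig import ctrl
print(ctrl.close_job())"
```

```text
the job is handed in; nothing more can be done
None
```

I pushed the selector to the third click with a fingertip, then pressed the green button fully down and let it come back up; the job is handed in, and no verdict came back.

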